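# Draw the board carrier out with a C-hook

### The job

On the repair bench, take the curved draw hook by its square grip and turn its C-bar through the carrier's eye, following the bar's own arc, until the middle of the bend sits in the eye; do not drag or push the carrier while threading. Then, with the hook, draw the carrier gently out until you feel it bear on its spring buffer, keep a steady pull of about 10 newtons on it there for a second (never above 25), and let go, leaving the carrier drawn out and the hook standing on the table, still threaded through the eye. Leave everything else on the bench alone.

Things in the scene. Friction and masses are not known exactly. Their poses are not given: they have to be found in the camera images.
- hook_grip (a point): Centre of the draw hook's square upright grip (16 x 16 mm, from 38 to 84 mm above the table); this point lies on the hook's column axis, 61 mm up. x, y level and square to the grip's faces, z up. The hook is a loose all-metal piece of 0.16 to 0.26 kg that stands on the table on a round foot (radius 18, 11 high) under a 12 mm column.
- hook_bend (a point): Middle of the hook's bend: on the bar's middle line, 44 mm from the column's axis along the hook's +x, 28 mm above the table. The bar is round, 8 mm thick, and lies level: an arc of radius 44 mm (to its middle) centred on the column's axis, from its joined end at -72 degrees to its free tip at +68 degrees, measured from +x towards +y. Axes as hook_grip.
- hook_tip (a point): Free round end of the hook's bar (8 mm thick), 68 degrees round the column from the bend's middle, 28 mm above the table. Turning the hook counter-clockwise, seen from above, about its column moves the tip forward along the arc. The other end of the arc is joined to the column by a straight spoke. Axes as hook_grip.
- eye (a point): Centre of the carrier's eye, a closed upright steel ring: hole 13 mm across, ring wire 5 mm thick (23 mm over all), centre 28 mm above the table. +x points to the carrier behind it, the hole runs along y (level), z up; the carrier is drawn along -x. The hook's tip goes through in the +y direction. The carrier's front bar (120 wide, top 38 mm up) begins 26 mm behind; in front is bare table.
- carrier (a joint): How far the board carrier (aluminium plate with a green circuit board, on two rails) is drawn out, in m: 0 fully in; it starts 0.006 to 0.02 out. It slides with about 4 N of friction and stays where it is left. Somewhere between 0.045 and 0.075 (set anew each time, to be felt) it meets a spring buffer: from there the pull rises by 1.2 N a mm for 13 mm, up to a hard end. The eye moves with it.
- prod: Not part of the job: a stand with the same foot and grip as the hook but a straight level arm 60 mm long. Origin at the centre of its underside, arm along +x.
- bed: White fixed bed of the board slide (260 x 170 mm, 12 mm high) with two rails that carry the carrier, and on its +y edge a small dark clamped block with a sprung plunger, the buffer, which an ear at the carrier's back corner comes against. Origin at the middle of the bed's front edge, on the table; the carrier is drawn out along its -x.
There are look-alikes about, which are no part of the job. What is shaped like the part that bears hook_grip but red or yellow is not meant.

How it is judged:
By the outcome, as a careful person would: the job done as asked, in the order asked, and still so for the second after the job is handed in, with the robot touching nothing.
It also fails if it takes over 72 s, if anything falls off the work surface, if the arm or the gripper's body presses on something with over 40 N, if the wrist force passes 120 N, or if a joint passes its speed limit or range.

### The arm

A 7-joint arm with a two-finger parallel gripper is mounted at the origin on the work surface. World frame = base frame: x ahead of the robot, y to its left, z up, the work surface at z = 0. Lengths are in mm, angles in rad, forces in N, time in s.
With the tool pointing down it reaches from about 400 to 925 mm from the base axis. Payload 4.1 kg.
Tool frame: the origin (TCP) lies on the centre line of the jaws, within the pads' length; the fingertips stand 25 mm ahead of it and the grasp point (between the pads) lies 6 mm ahead of it; z points along the fingers, y is the line along which they close (so a half turn about z gives the same grasp; the last joint's range is limited). The gripper opens to 85 mm and grips with 20 to 120 N. Pads are 22 mm wide; open, the fingers measure 114 mm over their backs; the gripper's body (76 mm by 85 mm) begins 54 mm behind the grasp point. The pads swing forward as they close: fully open they stand 13 mm farther back than shut.
Start: joints at [-1.282, 0.398, 0.045, 1.537, -0.019, 1.207, -0.051], TCP at [245.78, 601.774, 256.347] pointing down, gripper open.
Joint ranges: [-2.82, 2.82], [-0.49, 2.23], [-1.37, 1.46], [0, 2.46], [-1.36, 4.5], [0.23, 2], [-2.94, 2.94]. Speed limits (rad/s): [2.57, 2.57, 3.14, 3.14, 3.14, 3.14, 3.14].

### API

Orientations are given as a rotation vector (axis times angle).
In Python, from station import sense, cams, job, models gives the robot as it stands.
- The arm moves only by the tool step_arm, never from a script. Its argument "deltas" is one flat list of numbers, 5 for each row, row after row: the opening, from -1 (shut) to 1 (fully open), so that 0 is half open, then the shift along the tool's x, y, z in mm, then the turn about the tool's z in rad. A call has 1 to 12 rows; each row shifts and turns the commanded pose from where the row before left it, along the tool's axes as they then stand; what a row does not reach is not made up. A row lasts 1/10 s, in which the tool goes at most 50 mm and 8.59 degrees, less where a joint would pass 70% of its speed; a pose out of reach is approached as far as the arm can. A call is refused whole if a number of a shift passes 50 or a number of a turn 0.15, either way. A call with a gripper value outside its range is refused whole. The fingers move at their own pace and stop on an object; the grip force is fixed at half the most. Time passes only in rows, so rows that do not move let the fingers close. It gives the time, the measured TCP pose, the force, the opening and the grip force at its end, in the units of the state.
- sense(): the state, without advancing time (a new reading comes with each control period).
- cams.snapshot(name): name is "side" or "top"; returns the picture (480x640x3 uint8, red, green, blue); there is no depth.
- cams.calibration(name): a dict with "K" (3x3 intrinsics, pixels), "rvec" (rotation vector, rad) and "tvec" (3), from world to camera coordinates, as OpenCV has them. Camera axes: x right, y down, z forward; pixel columns grow to the right and rows downward; lengths in mm; the calibration is good to about 2 mm. A picture is of the moment at which its call begins. calibration takes no time and is no camera call.
- job.sign_off(): hands the job in; it is judged then, once.
Trained networks look in the newest picture that a camera, given by its name, has taken for a name from the list of things; names that differ only in an ending like _2 or _b are one class to them, and where a whole thing is asked for, a point or a joint stands for the part that bears it (a point fixed in the world has none). Each returns a list of dicts, best first, with "p" (0 to 1); they miss things now and then, are a little off and sometimes report something else, mostly with a low value. They report only what shows in the picture. A call takes as long as a camera call. They do not tell look-alikes from the thing itself.
- models.regions_of(camera, name): "mask" (480x640 bool, what is visible of it) and "point" ([row, column] in pixels, amid what is visible of it).
- models.place_of(camera, name): "point" ([row, column] in pixels: a listed point, or the origin of a listed thing).
The state is a dict: "time_s": time; "joint_pos": joint angles; "joint_vel": joint speeds; "joint_efforts": joint torques, N m; "tool_pos": TCP position; "ee_rot": TCP orientation; "force": force on the tool from outside, world axes, zero at the start; "ft_torque": the same for the moment, N m; "width": opening from 0.0 (shut) to 1.0 (fully open); "gripper_force": force on a finger pad.
Only numpy, scipy, OpenCV 4.12 (cv2) and the standard library are available. Lean on these libraries where they do the work, as an engineer would, in place of code of your own. Each camera call takes 0.05 s, during which the arm holds its last target. There are 200 camera calls.

## Working session

There is one attempt and no reset: what is moved stays moved. The work goes in short steps, Python scripts to look and compute and a tool call to move; the robot and the scene stay as the last step left them, time stands still between calls to the robot, and variables do not carry over. Pictures are saved under pics/ and viewed, at most 10 in all, crops included, and the job is handed in when it is done.

Besides the shell and the picture viewer there is one more tool, called after ">>>" as name(argument=value, ...) on one line, values as JSON. step_arm: Moves the arm, as the interface text tells. Its arguments: {"type":"object","properties":{"deltas":{"type":"array","items":{"type":"number"}}},"required":["deltas"]}

```bash
mkdir -p pics; cat > h.py <<'E'
import numpy as np, cv2
from station import sense, cams, job, models
def snap(n,f=None):
    im=cams.snapshot(n)
    if f: cv2.imwrite('pics/'+f,im[:,:,::-1])
    return im
def ray(cam,rc):
    c=cams.calibration(cam);K=np.array(c['K'],float);R=cv2.Rodrigues(np.array(c['rvec'],float))[0];t=np.array(c['tvec'],float).ravel()
    d=R.T@np.linalg.inv(K)@np.array([rc[1],rc[0],1.]);o=-R.T@t
    return o,d/np.linalg.norm(d)
def atz(cam,rc,z):
    o,d=ray(cam,rc);return o+d*(z-o[2])/d[2]
def tri(rc1,rc2):
    o1,d1=ray('top',rc1);o2,d2=ray('side',rc2)
    s=np.linalg.lstsq(np.c_[d1,-d2],o2-o1,rcond=None)[0]
    a=o1+s[0]*d1;b=o2+s[1]*d2
    return (a+b)/2,np.linalg.norm(a-b)
def proj(cam,P):
    c=cams.calibration(cam)
    p=cv2.projectPoints(np.array(P,float).reshape(-1,1,3),np.array(c['rvec'],float),np.array(c['tvec'],float),np.array(c['K'],float),None)[0].reshape(-1,2)
    return p[:,::-1]
E
python3 - <<'E'
from h import *
np.set_printoptions(precision=1,suppress=True)
s=sense();print(s['time_s'],s['tool_pos'],s['ee_rot'],s['width'])
Z=dict(hook_grip=61,hook_bend=28,hook_tip=28,eye=28,prod=0,bed=0)
for c in('top','side'):
    snap(c,c+'0.png');print(c,ray(c,(240,320)))
    for n,z in Z.items():
        for r in models.place_of(c,n)[:4]:print(n,r['p'],np.array(r['point']),atz(c,r['point'],z))
E
```

```text
0.0 [245.5 601.2 255.3] [-0.6 -3.1  0. ] 1.0004031714049866
top (array([ 280. ,  -63.8, 1144.4]), array([ 0.1,  0. , -1. ]))
hook_grip 0.91 [202.1 357. ] [ 514.6 -134.5   61. ]
hook_grip 0.8 [190.3 414. ] [ 536.5 -242.9   61. ]
hook_grip 0.8 [261.2 419.9] [ 401.2 -249.2   61. ]
hook_grip 0.74 [335.  497.4] [ 265.7 -384.4   61. ]
hook_bend 0.97 [252.6 437.7] [ 421.2 -289.4   28. ]
hook_bend 0.96 [310.  483.7] [ 311.7 -371.2   28. ]
hook_bend 0.91 [295.6 358.3] [ 339.8 -135.8   28. ]
hook_bend 0.71 [194.1 432.1] [ 536.4 -283.3   28. ]
hook_tip 0.8 [285.5 381. ] [ 358.7 -179.4   28. ]
hook_tip 0.76 [173.2 418.6] [ 578.7 -258.5   28. ]
hook_tip 0.7 [186.7 371.8] [ 552.3 -166.2   28. ]
hook_tip 0.68 [329.5 471.5] [ 275.5 -346.6   28. ]
eye 0.71 [165.8 276.2] [596.7  22.   28. ]
prod 0.75 [234.  152.4] [466.1 272.1   0. ]
prod 0.73 [173.  420.6] [ 586.6 -267.4   -0. ]
bed 0.94 [148.9 283.8] [640.2   8.8   0. ]
side (array([-179.5, -669.1,  699.6]), array([ 0.6,  0.5, -0.6]))
hook_grip 0.9 [393.5 384.4] [ 264.5 -388.6   61. ]
hook_grip 0.86 [300.8 367.1] [ 398.5 -250.6   61. ]
hook_grip 0.84 [244.  358.8] [ 513.5 -138.4   61. ]
hook_grip 0.68 [261.5 412.2] [ 538.3 -244.4   61. ]
hook_bend 0.93 [386.8 396.2] [ 309.2 -379.5   28. ]
hook_bend 0.84 [304.3 295.1] [ 335.6 -142.4   28. ]
hook_bend 0.7 [319.7 391.3] [ 419.1 -288.8   28. ]
hook_bend 0.65 [286.3 430. ] [ 537.  -288.5   28. ]
hook_tip 0.85 [308.  321.6] [ 360.1 -182.7   28. ]
hook_tip 0.73 [267.1 430. ] [ 584.2 -257.3   28. ]
hook_tip 0.72 [388.8 364. ] [ 273.8 -346.6   28. ]
hook_tip 0.65 [252.2 379.8] [ 556.4 -158.6   28. ]
eye 0.96 [210.  330.5] [604.4  14.1  28. ]
prod 0.71 [203.4 208.3] [465.1 267.7   0. ]
bed 0.87 [213.4 342.6] [645.1  13.2   0. ]
```

View pics/top0.png

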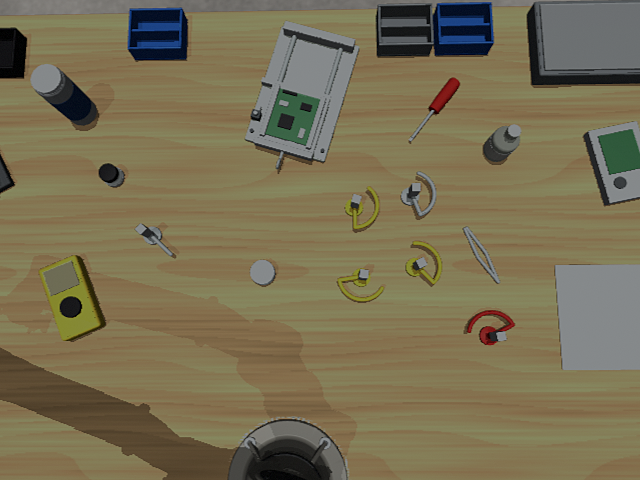

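View pics/side0.png

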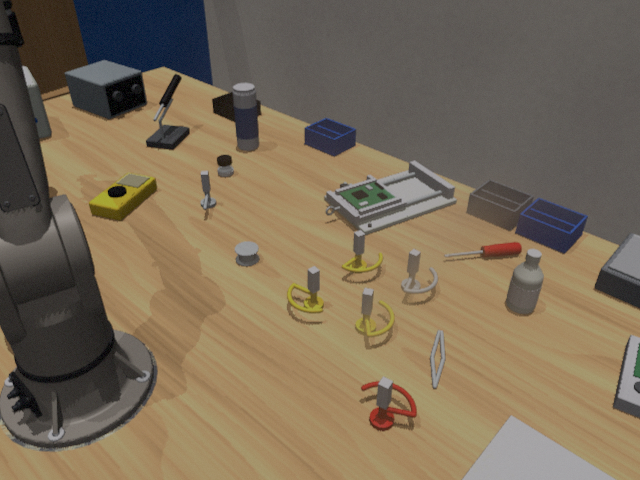

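The candidates for the hook in the top view are:
- yellow at (202,357), (275,362) and (265,420)
- red at (335,497)
- bare steel at (190,414)

The steel one fits, since red and yellow are ruled out and it has the curved C-bar. The thing at (234,152) is the straight-armed prod. I'll confirm this in an enlarged crop.

```bash
python3 - <<'E'
from h import *
np.set_printoptions(precision=1,suppress=True)
t=snap('top');pts={}
for c in('top','side'):
    if c=='side': s=snap('side')
    for n in('hook_grip','hook_bend','hook_tip','eye','bed'):
        pts[c,n]=[np.array(r['point']) for r in models.place_of(c,n)]
for n,ref in dict(hook_grip=(537,-243,61),hook_bend=(537,-286,28),hook_tip=(580,-258,28),eye=(600,18,28),bed=(642,11,0)).items():
    b=[min(pts[c,n],key=lambda q:np.linalg.norm(q-proj(c,ref)[0])) for c in('top','side')]
    print(n,b,*tri(*b))
f=lambda im,r,c,h,w,k:cv2.resize(im[r:r+h,c:c+w],None,fx=k,fy=k,interpolation=cv2.INTER_CUBIC)
a=np.hstack([f(t,160,380,60,80,5),f(t,120,240,60,80,5)])
b=np.hstack([f(s,240,380,60,80,5),f(s,170,310,60,80,5)])
cv2.imwrite('pics/crop1.png',np.vstack([a,b])[:,:,::-1])
E
```

```text
hook_grip [array([190.2, 417.3]), array([262. , 412.4])] [ 535.2 -247.9   63.7] 2.051728923554783
hook_bend [array([190.7, 435.8]), array([284.9, 431.8])] [ 542.2 -289.8   29.1] 1.741464192668284
hook_tip [array([174.7, 416.7]), array([267.8, 430.9])] [ 578.6 -257.9   28.7] 8.637336233825353
eye [array([166.3, 277.6]), array([210.7, 327.4])] [596.9  18.3  27.5] 2.822964685227069
bed [array([152.8, 282.1]), array([216.8, 343.9])] [637.3   9.1  -4.6] 10.300102547145398
```

View pics/crop1.png

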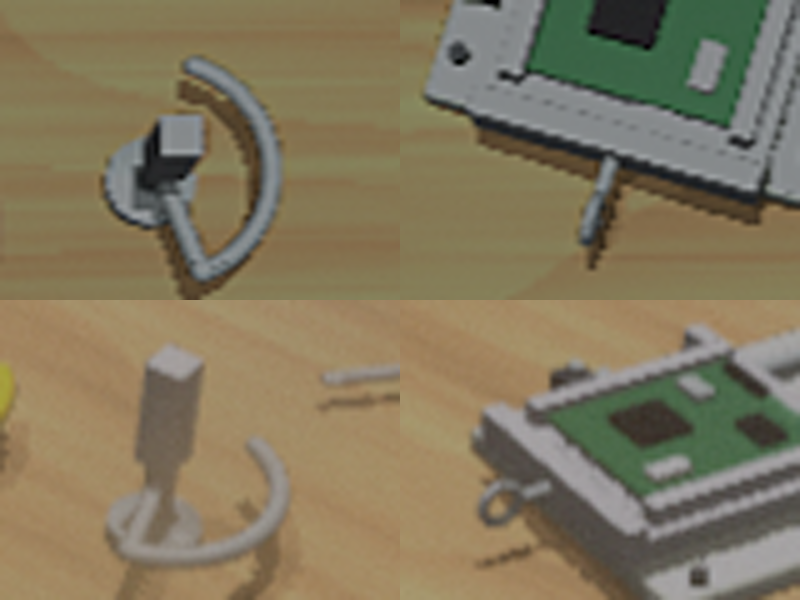

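The crop confirms it. The bare-metal hook has its grip at top (190,415) and its arc runs clear of the table. The eye ring stands in front of the carrier at top (164,278) and side (211,329). The clearance is only 2.5 mm, so I'll fit silhouettes of both.

```bash
cat > fit.py <<'E'
from h import *
from scipy.optimize import minimize
S=4
def cyl(r,z0,z1):
    a=np.linspace(0,2*np.pi,24,endpoint=False);return np.array([[r*np.cos(q),r*np.sin(q),z] for q in a for z in(z0,z1)])
def box(x0,x1,y0,y1,z0,z1):return np.array([[x,y,z] for x in(x0,x1) for y in(y0,y1) for z in(z0,z1)],float)
_s=np.random.default_rng(0).normal(size=(60,3));_s/=np.linalg.norm(_s,axis=1)[:,None]
def chain(P,r):return [np.vstack([_s*r+P[i],_s*r+P[i+1]]) for i in range(len(P)-1)]
def pol(a):return np.array([44*np.cos(a),44*np.sin(a),28])
HOOK=[cyl(18,0,11),cyl(6,11,40),box(-8,8,-8,8,38,84)]+chain([pol(a) for a in np.radians(np.linspace(-72,68,15))],4)+chain([np.array([0,0,28.]),pol(np.radians(-72))],4)
EYE=chain([np.array([9*np.cos(a),0,28+9*np.sin(a)]) for a in np.linspace(0,2*np.pi,21)],2.5)+chain([np.array([9.,0,28]),np.array([26.,0,28])],2.5)+[box(26,60,-60,60,14,38)]
def render(cam,parts,p,roi):
    r0,c0,h,w=roi;c,s=np.cos(p[2]),np.sin(p[2]);m=np.zeros((h*S,w*S),np.uint8)
    for q in parts:
        W=q@np.array([[c,-s,0],[s,c,0],[0,0,1]]).T+[p[0],p[1],0]
        uv=(proj(cam,W)[:,::-1]-[c0,r0]+.5)*S
        cv2.fillConvexPoly(m,cv2.convexHull(np.round(uv*16).astype(np.int32)),255,shift=4)
    return cv2.resize(m,(w,h),interpolation=cv2.INTER_AREA)/255.
def metal(im,roi,lo=25,hi=60):
    r0,c0,h,w=roi;x=im[r0:r0+h,c0:c0+w].astype(float)
    sat=(x.max(2)-x.min(2))/np.maximum(x.max(2),1)*255
    return np.clip((130-sat)/60,0,1)
def fit(ims,parts,p0,rois,sc=(4,4,.08),fixyaw=False):
    M={c:metal(ims[c],rois[c]) for c in ims}
    def f(v):
        p=list(v)+([p0[2]] if fixyaw else [])
        return sum(((render(c,parts,p,rois[c])-M[c])**2).sum() for c in ims)
    n=2 if fixyaw else 3;x0=np.array(p0[:n],float)
    best=None
    for sgn in(1,-1):
        sim=np.vstack([x0]+[x0+sgn*np.eye(n)[i]*sc[i] for i in range(n)])
        r=minimize(f,x0,method='Nelder-Mead',options=dict(initial_simplex=sim,xatol=.05,fatol=.01))
        if best is None or r.fun<best.fun:best=r
    return best
E
cat > m.py <<'E'
from fit import *
np.set_printoptions(precision=3,suppress=True)
ims={'top':snap('top'),'side':snap('side')}
a,b=atz('top',(139.4,246),12),atz('top',(161,322),12);print(a,b,np.linalg.norm(a-b))
d=b-a;yb=np.arctan2(d[0],-d[1]);yb=np.arctan2(d[1],d[0])+np.pi/2;print('bedyaw',yb)
R={'top':(165,395,57,50),'side':(243,390,62,55)}
RE={'top':(150,262,28,36),'side':(193,315,32,26)}
for k in(('top',),('side',),('top','side')):
    I={c:ims[c] for c in k}
    r=fit(I,HOOK,(537,-245,-1.55),R);print('hook',k,r.x,r.fun)
    if k==('top','side'):h=r.x
    r=fit(I,EYE,(598,18,yb),RE);print('eye',k,r.x,r.fun)
e=r.x
rows=[]
for parts,p,RR in((HOOK,h,R),(EYE,e,RE)):
    for c in('top','side'):
        r0,c0,hh,w=RR[c];o=ims[c][r0:r0+hh,c0:c0+w].copy()
        o[:,:,0]=np.maximum(o[:,:,0],(render(c,parts,p,RR[c])*255*.8).astype(np.uint8));m=(metal(ims[c],RR[c])*255).astype(np.uint8)
        rows.append(cv2.resize(np.hstack([o,np.dstack([m]*3)]),(400,300),interpolation=cv2.INTER_NEAREST))
cv2.imwrite('pics/fit1.png',np.vstack([np.hstack(rows[:2]),np.hstack(rows[2:])])[:,:,::-1])
E
python3 m.py
```

```text
[657.318  84.943  12.   ] [610.248 -68.96   12.   ] 160.93976179425573
bedyaw -0.29681202441020593Traceback (most recent call last):
  File "m.py", line 10, in <module>
    r=fit(I,HOOK,(537,-245,-1.55),R);print('hook',k,r.x,r.fun)
  File "fit.py", line 32, in fit
    r=minimize(f,x0,method='Nelder-Mead',options=dict(initial_simplex=sim,xatol=.05,fatol=.01))
    res = _minimize_neldermead(fun, x0, args, callback, bounds=bounds,
                               **options)
    fxr = func(xr)
    fx = function(np.copy(x), *(wrapper_args + args))
  File "fit.py", line 27, in f
    return sum(((render(c,parts,p,rois[c])-M[c])**2).sum() for c in ims)
  File "fit.py", line 27, in <genexpr>
    return sum(((render(c,parts,p,rois[c])-M[c])**2).sum() for c in ims)
                 ~~~~~~^^^^^^^^^^^^^^^^^^^
  File "fit.py", line 16, in render
    uv=(proj(cam,W)[:,::-1]-[c0,r0]+.5)*S
        ~~~~^^^^^^^
  File "h.py", line 19, in proj
    c=cams.calibration(cam)
ValueError: time passes only in moves, steps and waits
```

```bash
sed -i 's/cams.calibration(/cal(/' h.py; sed -i '2a from functools import lru_cache\n@lru_cache(None)\ndef cal(n): return cams.calibration(n)' h.py; python3 m.py
```

```text
[657.318  84.943  12.   ] [610.248 -68.96   12.   ] 160.93976179425573
bedyaw -0.29681202441020593
hook ('top',) [ 538.563 -243.002   -1.532] 629.2168151625733
eye ('top',) [603.087  18.735  -0.301] 222.13604153475234
hook ('side',) [ 539.977 -245.441   -1.493] 694.7684893880196
eye ('side',) [598.927  14.675   0.061] 116.44853442124918
hook ('top', 'side') [ 539.496 -243.684   -1.57 ] 1373.8646687354656
eye ('top', 'side') [602.674  17.984  -0.265] 364.9108784153922
```

View pics/fit1.png

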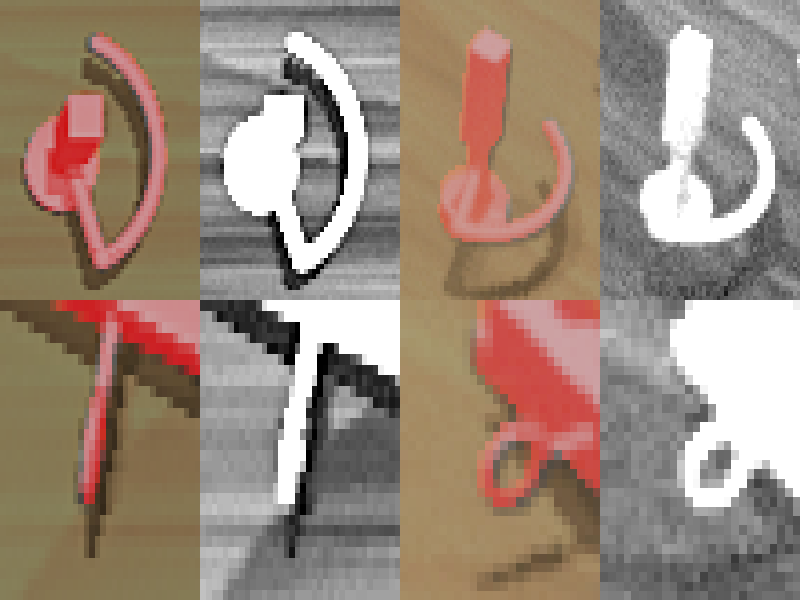

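The silhouettes agree with the picture, both for the hook and for the ring with its stem. I'll tighten the mask, refit, and work out the grasp move.

```bash
sed -i 's#(130-sat)/60#(95-sat)/40#' fit.py
cat > go.py <<'E'
from h import *
from scipy.spatial.transform import Rotation as Ro
def tool():
    s=sense();R=Ro.from_rotvec(s['ee_rot']).as_matrix();return s,np.array(s['tool_pos']),R,np.arctan2(R[1,1],R[0,1])
def delta(P,yaw=None):
    s,p,R,y=tool();print('t',round(s['time_s'],2),'pos',np.round(p,1),'toolY yaw',round(y,3),'tilt',np.round(R[:,2],3),'q',np.round(s['joint_pos'],2),'F',np.round(s['force'],1),'w',round(s['width'],3),'gf',round(s['gripper_force'],1))
    if P is not None: print(' shift tool xyz',np.round(R.T@(np.array(P)-p),1))
    if yaw is not None: print(' turn',round(-((yaw-y+np.pi)%(2*np.pi)-np.pi),3))
E
python3 - <<'E'
from fit import *;from go import delta
np.set_printoptions(precision=3,suppress=True)
ims={'top':snap('top'),'side':snap('side')}
R={'top':(165,395,57,50),'side':(243,390,62,55)}
RE={'top':(150,262,28,36),'side':(193,315,32,26)}
for k in(('top',),('side',),('top','side')):
    I={c:ims[c] for c in k}
    r=fit(I,HOOK,(539,-244,-1.55),R);print('hook',k,r.x,r.fun)
    r=fit(I,EYE,(602,18,-.29),RE);print('eye',k,r.x,r.fun)
    r=fit(I,EYE,(602,18,-.29),RE,fixyaw=True);print('eye fixed yaw',k,r.x,r.fun)
delta((539,-244,256),0)
E
```

```text
hook ('top',) [ 538.582 -242.954   -1.534] 30.34081204676377
eye ('top',) [603.298  18.261  -0.295] 11.436500841191652
eye fixed yaw ('top',) [603.302  18.273] 11.586889103017253
hook ('side',) [ 540.254 -245.288   -1.488] 69.34005807826402
eye ('side',) [603.047  15.967  -0.273] 8.53794143841839
eye fixed yaw ('side',) [602.331  16.065] 10.173631772703555
hook ('top', 'side') [ 539.445 -243.759   -1.568] 180.54818951259517
eye ('top', 'side') [603.325  17.622  -0.281] 30.835739517300986
eye fixed yaw ('top', 'side') [603.315  17.706] 29.954690051069612
t 1.6 pos [245.8 601.8 256.4] toolY yaw 1.183 tilt [ 0.  0. -1.] q [-1.28  0.4   0.05  1.54 -0.02  1.21 -0.05] F [ 0.8  0.2 -0.5] w 1.0 gf 0.0
 shift tool xyz [-591.2 -672.2    0.3]
 turn 1.183
```

>>> step_arm(deltas=[1,-29.6,-33.6,0,0,1,-29.6,-33.6,0,0,1,-29.6,-33.6,0,0,1,-29.6,-33.6,0,0,1,-29.6,-33.6,0,0,1,-29.6,-33.6,0,0,1,-29.6,-33.6,0,0,1,-29.6,-33.6,0,0,1,-29.6,-33.6,0,0,1,-29.6,-33.6,0,0])

```text
time_s: 2.6
tool_pos: [393.2, 177.0, 256.7]
ee_rot: [0.605, 3.082, 0.002]
force: [1.1, -0.1, 0.7]
width: 1.004
gripper_force: 0.0
```

>>> step_arm(deltas=[1,-29.6,-33.6,0,0,1,-29.6,-33.6,0,0,1,-29.6,-33.6,0,0,1,-29.6,-33.6,0,0,1,-29.6,-33.6,0,0,1,-29.6,-33.6,0,0,1,-29.6,-33.6,0,0,1,-29.6,-33.6,0,0,1,-29.6,-33.6,0,0,1,-29.6,-33.6,0,0,1,0,0,0,0])

```text
time_s: 3.7
tool_pos: [539.4, -251.5, 256.5]
ee_rot: [0.618, 3.079, -0.01]
force: [-0.0, -0.9, -0.0]
width: 0.998
gripper_force: 0.0
```

```bash
python3 -c "
from go import *
delta((539.4,-244.1,70),-1.53)"
```

```text
t 3.7 pos [ 539.4 -251.5  256.5] toolY yaw 1.174 tilt [ 0.    -0.006 -1.   ] q [-0.18  0.37  0.71  1.69 -0.25  1.18  1.76] F [-0.  -0.9 -0. ] w 0.998 gf 0.0
 shift tool xyz [  3.3   7.9 186.4]
 turn 2.704
```

>>> step_arm(deltas=[1,0,0,0,0.135,1,0,0,0,0.135,1,0,0,0,0.135,1,0,0,0,0.135,1,0,0,0,0.135,1,0,0,0,0.135,1,0,0,0,0.135,1,0,0,0,0.135,1,0,0,0,0.135,1,0,0,0,0.135])

```text
time_s: 4.7
tool_pos: [539.9, -243.2, 256.3]
ee_rot: [-2.403, -2.023, -0.001]
force: [-0.1, 0.8, 0.0]
width: 1.001
gripper_force: 0.0
```

>>> step_arm(deltas=[0.3,0,0,10,0.135,0.3,0,0,10,0.135,0.3,0,0,10,0.135,0.3,0,0,10,0.135,0.3,0,0,10,0.135,0.3,0,0,10,0.135,0.3,0,0,0,0.135,0.3,0,0,0,0.135,0.3,0,0,0,0.135,0.3,0,0,0,0.135,0.3,0,0,0,0,0.3,0,0,0,0])

```text
time_s: 5.9
tool_pos: [539.9, -243.5, 196.1]
ee_rot: [-3.14, -0.09, 0.0]
force: [-1.0, -0.0, -0.3]
width: 0.653
gripper_force: 0.0
```

```bash
python3 -c "
from go import *
delta((539.4,-244.1,68),-1.53)"
```

```text
t 5.9 pos [ 539.9 -243.5  196.1] toolY yaw -1.513 tilt [-0.     0.001 -1.   ] q [-0.49  0.72  1.28  1.77 -0.74  1.23 -0.52] F [-1.  -0.  -0.3] w 0.653 gf 0.0
 shift tool xyz [ -0.5   0.6 128.1]
 turn 0.017
```

>>> step_arm(deltas=[0.3,-0.5,0.6,25,0.017,0.3,0,0,25,0,0.3,0,0,25,0,0.3,0,0,25,0,0.3,0,0,20,0,0.3,0,0,8,0,0.3,0,0,0,0,0.3,0,0,0,0])

```text
time_s: 6.7
tool_pos: [539.8, -245.3, 69.2]
ee_rot: [3.14, 0.058, 0.002]
force: [-0.3, -1.0, -0.3]
width: 0.65
gripper_force: 0.0
```

```bash
python3 -c "
from go import *
snap('top','t2.png');a=snap('side');t=cv2.imread('pics/t2.png')
delta((539.4,-244.1,68),-1.53)
f=lambda im:cv2.resize(im,(400,400),interpolation=cv2.INTER_CUBIC)
cv2.imwrite('pics/near.png',np.hstack([f(t[140:240,360:460]),f(a[210:310,360:460,::-1])]))"
```

```text
t 6.8 pos [ 540.  -245.4   69.5] toolY yaw -1.534 tilt [ 0.002 -0.001 -1.   ] q [-0.4   0.84  1.12  1.87 -0.89  1.04 -0.43] F [-0.6 -0.6  0.1] w 0.652 gf 0.0
 shift tool xyz [-0.6 -1.3  1.5]
 turn -0.004
```

View pics/near.png

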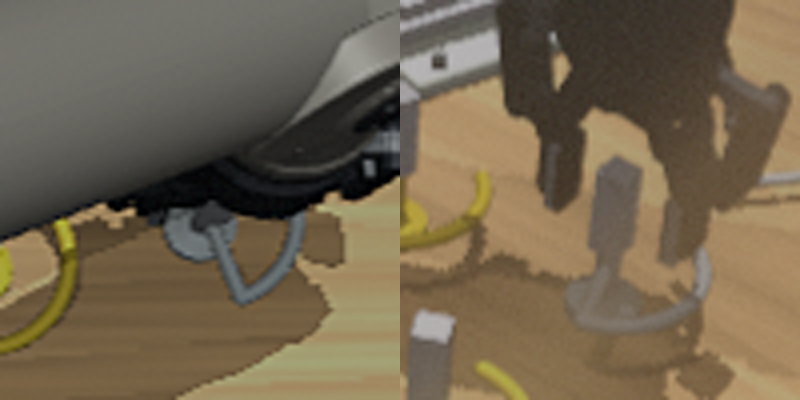

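The two jaws straddle the steel grip (grip top near side-crop (618,165)), with the fingertips clear above the bar. Closing.

>>> step_arm(deltas=[-1,0,0,0,0,-1,0,0,0,0,-1,0,0,0,0,-1,0,0,0,0,-1,0,0,0,0,-1,0,0,0,0,-1,0,0,0,0,-1,0,0,0,0])

```text
time_s: 7.6
tool_pos: [539.5, -244.8, 68.6]
ee_rot: [-3.141, -0.058, -0.001]
force: [0.3, 0.4, 4.2]
width: 0.176
gripper_force: 59.8
```

```bash
python3 -c "
from go import *
delta(None)"
```

```text
t 7.6 pos [ 539.5 -244.8   68.6] toolY yaw -1.534 tilt [ 0.001  0.    -1.   ] q [-0.4   0.84  1.11  1.87 -0.89  1.04 -0.43] F [0.3 0.4 4.2] w 0.176 gf 59.8
```

>>> step_arm(deltas=[-1,0,0,-10,0,-1,0,0,-25,0,-1,0,0,-25,0,-1,0,0,-25,0,-1,0,0,-25,0,-1,0,0,0,0,-1,0,0,0,0])

```text
time_s: 8.3
tool_pos: [539.0, -244.4, 177.8]
ee_rot: [-3.14, -0.058, 0.0]
force: [-0.0, 0.4, -3.2]
width: 0.181
gripper_force: 59.2
```

>>> step_arm(deltas=[-1,-0.8,-20,0,0,-1,-0.8,-30,0,0,-1,-0.8,-30,0,0,-1,-0.8,-30,0,0,-1,-0.8,-30,0,0,-1,-0.8,-30,0,0,-1,-0.8,-30,0,0,-1,-0.8,-30,0,0,-1,0,-30,0,0,-1,0,-26,0,0,-1,0,0,0,0,-1,0,0,0,0])

```text
time_s: 9.5
tool_pos: [521.4, 41.3, 176.9]
ee_rot: [3.14, 0.06, -0.004]
force: [-0.4, -0.3, -2.1]
width: 0.181
gripper_force: 59.2
```

```bash
python3 -c "
from go import *
delta((522.5,41.2,68.6),-1.76)"
```

```text
t 9.5 pos [521.4  41.3 176.9] toolY yaw -1.532 tilt [-0.003 -0.001 -1.   ] q [-1.13  0.71  1.4   1.95 -0.76  1.18 -0.96] F [-0.4 -0.3 -2.1] w 0.181 gf 59.2
 shift tool xyz [1.400e+00 1.000e-01 1.083e+02]
 turn 0.228
```

>>> step_arm(deltas=[-1,1,0,25,0,-1,0,0,25,0,-1,0,0,25,0,-1,0,0,20,0,-1,0,0,9.5,0.05,-1,0,0,0,0.06,-1,0,0,0,0.06,-1,0,0,0,0.06,-1,0,0,0,0,-1,0,0,0,0])

```text
time_s: 10.5
tool_pos: [523.0, 39.7, 73.5]
ee_rot: [3.126, -0.304, -0.001]
force: [-0.4, 0.5, -2.4]
width: 0.182
gripper_force: 59.1
```

```bash
cat > m2.py <<'E'
from fit import *;from go import *
import sys
np.set_printoptions(precision=3,suppress=True)
delta((522.5,41.2,70.6),-1.76)
s,p,R,y=tool();dz=p[2]-68.6
ims={'top':snap('top','t%.1f.png'%s['time_s']),'side':snap('side','s%.1f.png'%s['time_s'])}
E
python3 m2.py; python3 - <<'E'
import sys;sys.path.insert(0,'.')
import os;os.chdir('.')
from h import *
import glob
t=cv2.imread(sorted(glob.glob('pics/t1*.png'))[-1]);s=cv2.imread(sorted(glob.glob('pics/s1*.png'))[-1])
f=lambda im:cv2.resize(im,(400,400),interpolation=cv2.INTER_CUBIC)
cv2.imwrite('pics/pre.png',np.hstack([f(t[130:230,220:320]),f(s[160:260,250:350])]))
E
```

```text
t 10.5 pos [523.   39.7  73.5] toolY yaw -1.764 tilt [-0.001 -0.001 -1.   ] q [-1.03  0.84  1.25  2.03 -0.96  1.05 -1.06] F [-0.4  0.5 -2.4] w 0.182 gf 59.1
 shift tool xyz [-0.8 -1.3  2.9]
 turn -0.004
```

View pics/pre.png

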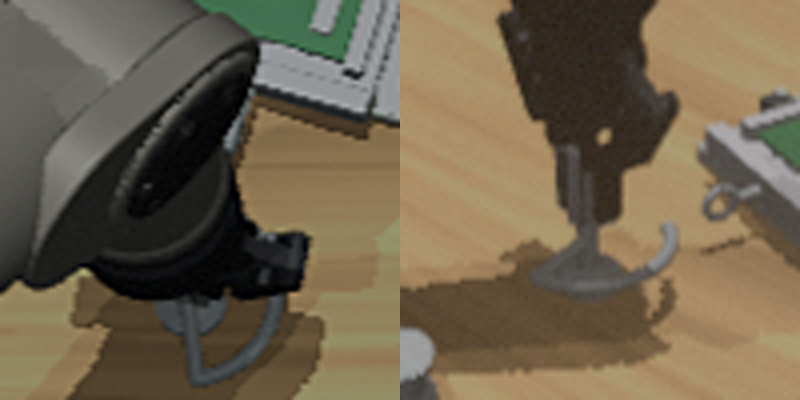

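The hook hangs upright in the jaws. Its arc tip is at about side (217,317), pointing at the ring at side (211,329). I'll fit the hook in hand to measure its offset from the tool.

```bash
cat > m3.py <<'E'
from fit import *;from go import *
np.set_printoptions(precision=2,suppress=True)
s,p,R,y=tool();dz=p[2]-68.6
ims={'top':snap('top'),'side':snap('side')}
s,p,R,y=tool();dz=p[2]-68.6
delta(None)
P=[q+[0,0,dz] for q in HOOK if q[:,2].max()<60]
RR={'top':(206,252,24,45),'side':(215,278,24,44)}
for k in(('top',),('side',),('top','side')):
    I={c:ims[c] for c in k}
    r=fit(I,P,(p[0],p[1],y),RR,sc=(4,4,.05));print('hook',k,r.x,r.fun,'off tool x,y,yaw',(R.T@np.array([r.x[0]-p[0],r.x[1]-p[1],0]))[:2],r.x[2]-y)
    r=fit(I,P,(p[0],p[1],y),RR,fixyaw=True);print('  fixyaw',r.x,r.fun,(R.T@np.array([r.x[0]-p[0],r.x[1]-p[1],0]))[:2])
E
python3 m3.py
```

```text
t 10.7 pos [523.3  40.6  73.8] toolY yaw -1.764 tilt [ 0.  0. -1.] q [-1.03  0.84  1.25  2.03 -0.96  1.05 -1.06] F [ 0.4  0.9 -2.9] w 0.179 gf 59.1
hook ('top',) [522.    41.5   -1.76] 8.37771207409956 off tool x,y,yaw [-1.45 -0.62] -0.00010158991689523944
  fixyaw [522.08  41.53] 7.908555404930897 [-1.37 -0.66]
hook ('side',) [522.05  38.39  -1.75] 15.497044604560756 off tool x,y,yaw [-0.8   2.42] 0.016725653561603826
  fixyaw [522.32  38.29] 16.604848446553714 [-0.52  2.47]
hook ('top', 'side') [523.01  39.97  -1.8 ] 58.7212790592154 off tool x,y,yaw [-0.17  0.68] -0.036775728723067
  fixyaw [522.73  40.54] 62.09061208803605 [-0.55  0.18]
```

>>> step_arm(deltas=[-1,0,0,2,0,-1,0,0,2,0,-1,5,0.3,0,0,-1,7,0.5,0,0,-1,7,0.5,0,0,-1,7,0.5,0,0,-1,7,0.5,0,0,-1,5,0.3,0,0,-1,2,0,0,0,-1,0,0,0,0,-1,0,0,0,0,-1,0,0,0,0])

```text
time_s: 11.9
tool_pos: [561.8, 30.7, 69.7]
ee_rot: [-3.127, 0.303, 0.001]
force: [0.2, -0.2, -3.0]
width: 0.182
gripper_force: 59.2
```

```bash
sed -i 's#(206,252,24,45)#(200,258,24,45)#; s#(215,278,24,44)#(208,290,22,20)#' m3.py; python3 - <<'E'
from go import *
delta((562,30.4,69.4),-1.76)
t=snap('top');s=snap('side')
f=lambda im:cv2.resize(im,(400,400),interpolation=cv2.INTER_CUBIC)
cv2.imwrite('pics/pre2.png',np.hstack([f(t[130:230,220:320]),f(s[180:240,290:350])])[:,:,::-1])
E
```

```text
t 11.9 pos [561.8  30.7  69.7] toolY yaw -1.764 tilt [-0.  0. -1.] q [-0.95  0.88  1.22  1.94 -0.97  1.07 -1.06] F [ 0.2 -0.2 -3. ] w 0.182 gf 59.2
 shift tool xyz [0.3 0.3 0.3]
 turn -0.004
```

View pics/pre2.png

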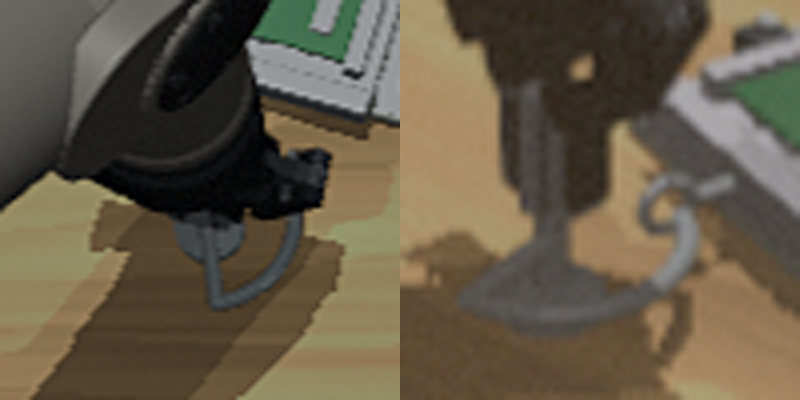

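The tip (side crop about (685,205)) stands just on the near side of the ring (668,205), before the hole. I'll start turning along the arc and watch the force.

>>> step_arm(deltas=[-1,0.3,0.3,0.2,-0.04,-1,0,0,0,-0.04,-1,0,0,0,-0.04,-1,0,0,0,-0.04,-1,0,0,0,-0.04,-1,0,0,0,-0.04,-1,0,0,0,-0.04,-1,0,0,0,-0.04,-1,0,0,0,0,-1,0,0,0,0])

```text
time_s: 13.0
tool_pos: [562.3, 30.3, 69.6]
ee_rot: [-3.135, -0.198, -0.0]
force: [-0.6, 0.2, -2.8]
width: 0.177
gripper_force: 59.2
```

```bash
cat > chk.py <<'E'
from go import *
s,p,R,y=tool();C=p-R[:,0]*1.0;delta(None)
print('col',np.round(C,1),'target',(561.0,30.6),'shift to fix',np.round(R.T@(np.array([561.0,30.6,69.3])-C),1),'F eye x,y',np.round(s['force'][0]*.958-s['force'][1]*.286,1),np.round(s['force'][0]*.286+s['force'][1]*.958,1),'Mz',np.round(s['ft_torque'],2))
E
python3 chk.py;python3 - <<'E'
from h import *
t=snap('top');s=snap('side')
f=lambda im:cv2.resize(im,(400,400),interpolation=cv2.INTER_CUBIC)
cv2.imwrite('pics/in1.png',np.hstack([f(t[130:230,220:320]),f(s[195:229,312:346])])[:,:,::-1])
E
```

```text
t 13.0 pos [562.3  30.3  69.6] toolY yaw -1.445 tilt [-0.  0. -1.] q [-0.93  0.83  1.16  1.94 -0.91  1.03 -0.79] F [-0.6  0.2 -2.8] w 0.177 gf 59.2
col [561.3  30.2  69.6] target (561.0, 30.6) shift to fix [-0.2 -0.4  0.3] F eye x,y -0.6 0.0 Mz [-0.03  0.08 -0.  ]
```

View pics/in1.png

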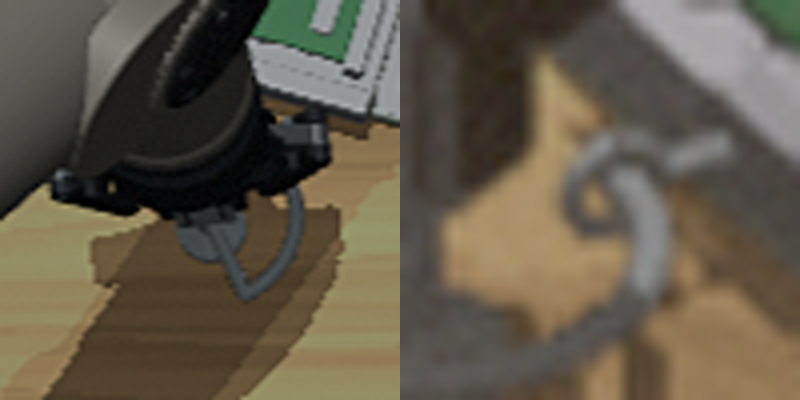

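```bash
python3 - <<'E'
from h import *
a=-1.445
for r,dz in((44,1),):
  for ang in np.radians([68,60,50]):
    P=np.array([561.2+44*np.cos(a+ang),27.75+44*np.sin(a+ang),29]);q=proj('side',P)[0];print('bar',(q[::-1]-[312,195]+.5)*400/34+[400,0])
for P in([602.7,16,28],[602.7,16,37],[602.7,16,19],[602.7-9*.958,16+9*.286,28],[602.7+9*.958,16-9*.286,28]):
    print('ring',(proj('side',P)[0][::-1]-[312,195]+.5)*400/34+[400,0])
E
```

```text
bar [611.51406557 174.2745347 ]
bar [627.79959295 190.10979177]
bar [642.40707051 211.48531161]
ring [609.77139236 182.04543391]
ring [610.50362477 141.19219228]
ring [609.0452472  222.55905113]
ring [568.42943248 195.35719577]
ring [650.85791174 168.81592172]
```

The picture matches the prediction: the tip is in the ring's mouth, centred to within about 1 mm, with no force. I'll continue along the arc.

>>> step_arm(deltas=[-1,-0.2,-0.4,0.4,-0.04,-1,0,0,0,-0.05,-1,0,0,0,-0.05,-1,0,0,0,-0.05,-1,0,0,0,-0.05,-1,0,0,0,-0.05,-1,0,-0.1,0,-0.05,-1,0,0,0,-0.05,-1,0,0,0,0,-1,0,0,0,0])

```text
time_s: 14.1
tool_pos: [562.0, 30.6, 69.2]
ee_rot: [-3.038, -0.801, -0.0]
force: [0.1, -0.3, -2.2]
width: 0.177
gripper_force: 59.2
```

```bash
python3 chk.py
```

```text
t 14.1 pos [562.   30.6  69.2] toolY yaw -1.055 tilt [-0.  0. -1.] q [-0.89  0.77  1.08  1.94 -0.84  0.97 -0.46] F [ 0.1 -0.3 -2.2] w 0.177 gf 59.2
col [561.2  30.2  69.2] target (561.0, 30.6) shift to fix [ 0.1 -0.5 -0.1] F eye x,y 0.2 -0.3 Mz [0.01 0.02 0.05]
```

>>> step_arm(deltas=[-1,0,-0.2,0,-0.05,-1,0,-0.2,0,-0.05,-1,0,-0.1,0,-0.05,-1,0,-0.1,0,-0.05,-1,0,0,0,-0.05,-1,0,-0.1,0,-0.05,-1,0,0,0,-0.05,-1,0,-0.1,0,-0.05,-1,0,0,0,0,-1,0,0,0,0])

```text
time_s: 15.1
tool_pos: [561.5, 31.3, 69.2]
ee_rot: [2.818, 1.388, -0.0]
force: [-0.2, 0.8, -2.7]
width: 0.179
gripper_force: 59.2
```

```bash
python3 chk.py
```

```text
t 15.1 pos [561.5  31.3  69.2] toolY yaw -0.656 tilt [-0. -0. -1.] q [-0.85  0.71  0.99  1.94 -0.75  0.92 -0.13] F [-0.2  0.8 -2.7] w 0.179 gf 59.2
col [560.9  30.5  69.2] target (561.0, 30.6) shift to fix [ 0.1 -0.  -0.1] F eye x,y -0.4 0.7 Mz [-0.01  0.02  0.01]
```

>>> step_arm(deltas=[-1,0,-0.1,0,-0.05,-1,0,-0.1,0,-0.05,-1,0,0,0,-0.05,-1,0,-0.1,0,-0.05,-1,0,0,0,-0.05,-1,0,-0.1,0,-0.05,-1,0,0,0,-0.05,-1,0,0,0,-0.015,-1,0,0,0,0,-1,0,0,0,0])

```text
time_s: 16.1
tool_pos: [561.2, 31.5, 69.1]
ee_rot: [2.519, 1.877, -0.0]
force: [-0.5, 0.0, -2.3]
width: 0.179
gripper_force: 59.2
```

```bash
python3 chk.py; python3 - <<'E'
from h import *
t=snap('top');s=snap('side')
f=lambda im:cv2.resize(im,(400,400),interpolation=cv2.INTER_CUBIC)
cv2.imwrite('pics/in2.png',np.hstack([f(t[130:230,220:320]),f(s[190:240,300:350])])[:,:,::-1])
E
```

```text
t 16.1 pos [561.2  31.5  69.1] toolY yaw -0.29 tilt [-0. -0. -1.] q [-0.8   0.66  0.91  1.94 -0.67  0.88  0.17] F [-0.5  0.  -2.3] w 0.179 gf 59.2
col [560.9  30.5  69.1] target (561.0, 30.6) shift to fix [ 0.1  0.1 -0.2] F eye x,y -0.4 -0.1 Mz [-0.05  0.02  0.07]
```

View pics/in2.png

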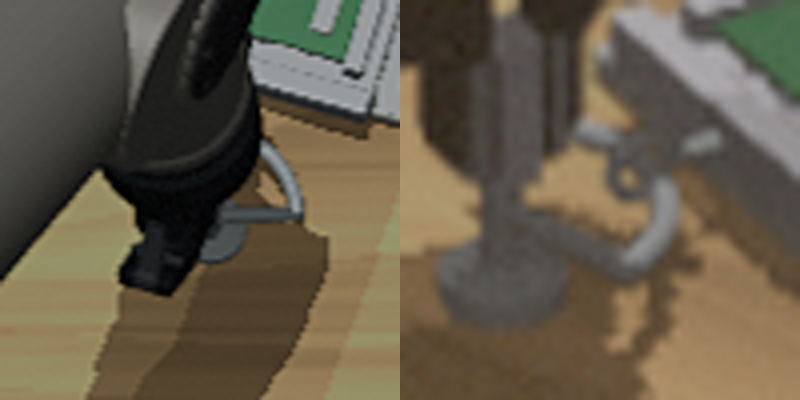

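The bend is in the eye: in the side crop the bar passes the ring near (635,175) and the tip shows beyond it at (585,130). Forces are near zero. Now I'll draw gently; tool y lies along the carrier's +x.

>>> step_arm(deltas=[-1,0,-1,0,0,-1,0,-1.5,0,0,-1,0,-2,0,0,-1,0,-2,0,0,-1,0,-2,0,0,-1,0,-2,0,0,-1,0,-2,0,0,-1,0,-2,0,0,-1,0,-2,0,0,-1,0,-2,0,0,-1,0,-2,0,0,-1,0,-2,0,0])

```text
time_s: 17.4
tool_pos: [539.8, 38.0, 69.4]
ee_rot: [2.518, 1.878, 0.001]
force: [4.3, -1.4, -3.5]
width: 0.181
gripper_force: 59.1
```

```bash
python3 chk.py
```

```text
t 17.4 pos [539.8  38.   69.4] toolY yaw -0.289 tilt [ 0.001  0.    -1.   ] q [-0.84  0.63  0.92  1.99 -0.67  0.86  0.16] F [ 4.3 -1.4 -3.5] w 0.181 gf 59.1
col [539.5  37.1  69.4] target (561.0, 30.6) shift to fix [-0.1 22.5  0.1] F eye x,y 4.5 -0.1 Mz [-0.26 -0.89  0.04]
```

>>> step_arm(deltas=[-1,0,-1.5,0,0,-1,0,-1.5,0,0,-1,0,-1.5,0,0,-1,0,-1.5,0,0])

```text
time_s: 17.8
tool_pos: [534.0, 39.8, 69.3]
ee_rot: [2.518, 1.879, 0.001]
force: [3.6, -0.8, -3.5]
width: 0.18
gripper_force: 59.2
```

```bash
python3 chk.py
```

```text
t 17.8 pos [534.   39.8  69.3] toolY yaw -0.289 tilt [ 0.  0. -1.] q [-0.85  0.62  0.92  2.   -0.66  0.85  0.16] F [ 3.6 -0.8 -3.5] w 0.18 gf 59.2
col [533.7  38.8  69.3] target (561.0, 30.6) shift to fix [-0.1 28.5  0. ] F eye x,y 3.6 0.2 Mz [-0.13 -0.87  0.04]
```

>>> step_arm(deltas=[-1,0,-1.5,0,0,-1,0,-1.5,0,0,-1,0,-1.5,0,0,-1,0,-1,0,0])

```text
time_s: 18.2
tool_pos: [528.6, 41.4, 69.3]
ee_rot: [-2.518, -1.879, -0.0]
force: [4.4, -0.4, -2.5]
width: 0.18
gripper_force: 59.4
```

>>> step_arm(deltas=[-1,0,-1,0,0,-1,0,-1,0,0,-1,0,-1,0,0])

```text
time_s: 18.5
tool_pos: [525.9, 42.2, 69.3]
ee_rot: [2.518, 1.879, 0.001]
force: [3.5, -0.5, -2.3]
width: 0.182
gripper_force: 59.3
```

>>> step_arm(deltas=[-1,0,-1.5,0,0,-1,0,-1.5,0,0,-1,0,-1.5,0,0])

```text
time_s: 18.8
tool_pos: [521.4, 43.5, 69.2]
ee_rot: [-2.518, -1.879, -0.0]
force: [4.9, 0.5, -2.2]
width: 0.186
gripper_force: 59.3
```

>>> step_arm(deltas=[-1,0,-1.5,0,0,-1,0,-1.5,0,0,-1,0,-1,0,0])

```text
time_s: 19.1
tool_pos: [517.5, 44.7, 69.2]
ee_rot: [-2.518, -1.879, -0.0]
force: [4.6, 0.5, -2.3]
width: 0.176
gripper_force: 59.4
```

>>> step_arm(deltas=[-1,0,-1.5,0,0,-1,0,-1.5,0,0,-1,0,-1,0,0])

```text
time_s: 19.4
tool_pos: [513.7, 45.8, 69.2]
ee_rot: [-2.518, -1.879, -0.0]
force: [3.7, 0.1, -1.4]
width: 0.183
gripper_force: 59.4
```

>>> step_arm(deltas=[-1,0,-1.5,0,0,-1,0,-1.5,0,0,-1,0,-1,0,0])

```text
time_s: 19.7
tool_pos: [510.3, 46.8, 69.3]
ee_rot: [2.517, 1.878, 0.001]
force: [6.4, -0.4, -2.9]
width: 0.177
gripper_force: 59.2
```

>>> step_arm(deltas=[-1,0,-1,0,0,-1,0,-0.5,0,0,-1,0,0,0,0,-1,0,0,0,0])

```text
time_s: 20.1
tool_pos: [509.3, 47.2, 69.3]
ee_rot: [2.517, 1.878, 0.002]
force: [7.1, 0.1, -3.6]
width: 0.176
gripper_force: 58.9
```

```bash
python3 chk.py
```

```text
t 20.1 pos [509.3  47.2  69.3] toolY yaw -0.289 tilt [ 0.002 -0.001 -1.   ] q [-0.9   0.59  0.94  2.06 -0.66  0.82  0.14] F [ 7.1  0.1 -3.6] w 0.176 gf 58.9
col [509.   46.2  69.3] target (561.0, 30.6) shift to fix [-0.1 54.2  0.1] F eye x,y 6.8 2.1 Mz [ 0.05 -1.45  0.12]
```

>>> step_arm(deltas=[-1,0,-1,0,0,-1,0,-1,0,0,-1,0,-0.5,0,0,-1,0,0,0,0,-1,0,0,0,0])

```text
time_s: 20.6
tool_pos: [507.6, 47.7, 69.3]
ee_rot: [2.515, 1.877, 0.003]
force: [8.2, -0.0, -7.1]
width: 0.179
gripper_force: 58.7
```

```bash
python3 chk.py
```

```text
t 20.6 pos [507.6  47.7  69.3] toolY yaw -0.289 tilt [ 0.004 -0.001 -1.   ] q [-0.91  0.58  0.94  2.06 -0.65  0.82  0.14] F [ 8.2 -0.  -7.1] w 0.179 gf 58.7
col [507.3  46.7  69.3] target (561.0, 30.6) shift to fix [-0.2 56.   0.2] F eye x,y 7.8 2.3 Mz [-0.07 -1.83  0.15]
```

>>> step_arm(deltas=[-1,0,0,0.4,0,-1,0,-0.5,0.3,0,-1,0,-0.5,0,0,-1,0,0,0,0,-1,0,0,0,0])

```text
time_s: 21.1
tool_pos: [507.4, 47.7, 69.1]
ee_rot: [2.515, 1.876, 0.005]
force: [9.7, -1.4, -4.4]
width: 0.175
gripper_force: 59.1
```

```bash
python3 chk.py
```

```text
t 21.1 pos [507.4  47.7  69.1] toolY yaw -0.289 tilt [ 0.005 -0.001 -1.   ] q [-0.91  0.58  0.94  2.06 -0.66  0.82  0.14] F [ 9.7 -1.4 -4.4] w 0.175 gf 59.1
col [507.1  46.8  69.1] target (561.0, 30.6) shift to fix [-0.1 56.2  0.1] F eye x,y 9.7 1.4 Mz [-0.17 -1.92  0.14]
```

>>> step_arm(deltas=[-1,0,-0.2,0,0,-1,0,0,0,0,-1,0,0,0,0,-1,0,0,0,0,-1,0,0,0,0])

```text
time_s: 21.6
tool_pos: [507.4, 47.8, 69.1]
ee_rot: [2.515, 1.876, 0.006]
force: [8.6, -0.9, -5.2]
width: 0.18
gripper_force: 59.1
```

>>> step_arm(deltas=[-1,0,0,0,0,-1,0,0,0,0,-1,0,0,0,0,-1,0,0,0,0,-1,0,0,0,0])

```text
time_s: 22.1
tool_pos: [507.4, 47.8, 69.1]
ee_rot: [2.515, 1.876, 0.006]
force: [8.8, -0.3, -5.5]
width: 0.178
gripper_force: 59.1
```

>>> step_arm(deltas=[-1,0,0,0,0,-1,0,0,0,0,-1,0,0,0,0,-1,0,0,0,0,-1,0,0,0,0])

```text
time_s: 22.6
tool_pos: [507.4, 47.8, 69.1]
ee_rot: [2.515, 1.876, 0.006]
force: [8.4, -0.5, -5.2]
width: 0.176
gripper_force: 59.1
```

```bash
python3 chk.py
```

```text
t 22.6 pos [507.4  47.8  69.1] toolY yaw -0.289 tilt [ 0.006 -0.001 -1.   ] q [-0.91  0.58  0.94  2.07 -0.66  0.82  0.14] F [ 8.4 -0.5 -5.2] w 0.176 gf 59.1
col [507.1  46.8  69.1] target (561.0, 30.6) shift to fix [-0.2 56.3  0.1] F eye x,y 8.2 1.9 Mz [-0.14 -2.04  0.07]
```

>>> step_arm(deltas=[-1,0,-0.6,0,0,-1,0,-0.6,0,0,-1,0,-0.3,0,0,-1,0,0,0,0,-1,0,0,0,0,-1,0,0,0,0])

```text
time_s: 23.2
tool_pos: [506.3, 48.1, 69.1]
ee_rot: [2.514, 1.875, 0.006]
force: [9.3, -1.0, -6.4]
width: 0.18
gripper_force: 58.9
```

```bash
python3 chk.py
```

```text
t 23.2 pos [506.3  48.1  69.1] toolY yaw -0.289 tilt [ 0.007 -0.002 -1.   ] q [-0.91  0.58  0.94  2.07 -0.65  0.81  0.14] F [ 9.3 -1.  -6.4] w 0.18 gf 58.9
col [506.1  47.1  69.1] target (561.0, 30.6) shift to fix [-0.2 57.4  0.2] F eye x,y 9.2 1.7 Mz [-0.2 -2.2  0.1]
```

>>> step_arm(deltas=[-1,0,-0.6,0,0,-1,0,-0.4,0,0,-1,0,0,0,0,-1,0,0,0,0,-1,0,0,0,0,-1,0,0,0,0,-1,0,0,0,0,-1,0,0,0,0])

```text
time_s: 24.0
tool_pos: [505.6, 48.3, 69.1]
ee_rot: [2.514, 1.875, 0.007]
force: [12.4, -0.2, -7.1]
width: 0.18
gripper_force: 58.8
```

>>> step_arm(deltas=[-1,0,0,0,0,-1,0,0,0,0,-1,0,0,0,0,-1,0,0,0,0,-1,0,0,0,0,-1,0,0,0,0])

```text
time_s: 24.6
tool_pos: [505.6, 48.3, 69.1]
ee_rot: [2.514, 1.875, 0.007]
force: [10.9, -1.2, -7.0]
width: 0.177
gripper_force: 58.8
```

>>> step_arm(deltas=[-1,0,0,0,0,-1,0,0,0,0,-1,0,0,0,0,-1,0,0,0,0,-1,0,0,0,0,-1,0,0,0,0])

```text
time_s: 25.2
tool_pos: [505.7, 48.3, 69.1]
ee_rot: [2.514, 1.875, 0.007]
force: [10.9, -1.9, -7.9]
width: 0.175
gripper_force: 58.8
```

```bash
python3 chk.py
```

```text
t 25.2 pos [505.7  48.3  69.1] toolY yaw -0.289 tilt [ 0.007 -0.002 -1.   ] q [-0.92  0.58  0.95  2.07 -0.65  0.81  0.14] F [10.9 -1.9 -7.9] w 0.175 gf 58.8
col [505.4  47.3  69.1] target (561.0, 30.6) shift to fix [-0.2 58.1  0.2] F eye x,y 11.0 1.3 Mz [-0.28 -2.33  0.11]
```

A steady pull of about 10–11 N was held for over a second. Now I'll ease off.

>>> step_arm(deltas=[-1,0,0.5,0,0,-1,0,0.7,0,0,-1,0,0.7,0,0,-1,0,0.7,0,0,-1,0,0.7,0,0,-1,0,0.7,0,0,-1,0,0,0,0,-1,0,0,0,0])

```text
time_s: 26.0
tool_pos: [506.0, 47.8, 68.6]
ee_rot: [-2.518, -1.878, 0.001]
force: [1.5, 0.9, 2.0]
width: 0.177
gripper_force: 60.1
```

```bash
python3 chk.py
```

```text
t 26.0 pos [506.   47.8  68.6] toolY yaw -0.289 tilt [-0.001  0.    -1.   ] q [-0.91  0.58  0.94  2.06 -0.65  0.82  0.14] F [1.5 0.9 2. ] w 0.177 gf 60.1
col [505.8  46.8  68.6] target (561.0, 30.6) shift to fix [ 0.2 57.6 -0.8] F eye x,y 1.2 1.3 Mz [ 0.05 -0.59  0.03]
```

>>> step_arm(deltas=[-1,0,0.6,-0.2,0,-1,0,0.6,0,0,-1,0,0.4,0,0,-1,0,0,0,0,-1,0,0,0,0])

```text
time_s: 26.5
tool_pos: [506.6, 47.6, 68.6]
ee_rot: [-2.516, -1.877, 0.003]
force: [-1.6, 0.8, 5.8]
width: 0.181
gripper_force: 60.5
```

```bash
python3 chk.py
```

```text
t 26.5 pos [506.6  47.6  68.6] toolY yaw -0.289 tilt [-0.003  0.001 -1.   ] q [-0.91  0.59  0.94  2.06 -0.65  0.83  0.14] F [-1.6  0.8  5.8] w 0.181 gf 60.5
col [506.4  46.7  68.6] target (561.0, 30.6) shift to fix [ 0.2 56.9 -0.9] F eye x,y -1.7 0.3 Mz [ 0.22  0.2  -0.02]
```

>>> step_arm(deltas=[-1,0,0,-0.4,0,-1,0,0,-0.4,0,-1,0,0,0,0,-1,0,0,0,0])

```text
time_s: 26.9
tool_pos: [507.3, 47.3, 69.0]
ee_rot: [-2.518, -1.878, 0.002]
force: [2.0, -0.6, -3.1]
width: 0.18
gripper_force: 59.4
```

```bash
python3 chk.py
```

```text
t 26.9 pos [507.3  47.3  69. ] toolY yaw -0.289 tilt [-0.001 -0.    -1.   ] q [-0.91  0.59  0.94  2.06 -0.65  0.83  0.14] F [ 2.  -0.6 -3.1] w 0.18 gf 59.4
col [507.1  46.3  69. ] target (561.0, 30.6) shift to fix [ 0.3 56.2 -0.3] F eye x,y 2.1 0.0 Mz [-0.01 -0.29  0.  ]
```

>>> step_arm(deltas=[-1,0,0.6,0,0,-1,0,0.6,0,0,-1,0,0.4,0,0,-1,0,0,0,0,-1,0,0,0,0])

```text
time_s: 27.4
tool_pos: [509.2, 46.9, 69.4]
ee_rot: [-2.518, -1.878, 0.001]
force: [-0.3, 0.3, -2.5]
width: 0.182
gripper_force: 59.6
```

```bash
python3 chk.py
```

```text
t 27.4 pos [509.2  46.9  69.4] toolY yaw -0.289 tilt [-0.001  0.    -1.   ] q [-0.9   0.59  0.94  2.06 -0.65  0.83  0.14] F [-0.3  0.3 -2.5] w 0.182 gf 59.6
col [508.9  46.   69.4] target (561.0, 30.6) shift to fix [ 0.1 54.3  0.1] F eye x,y -0.3 0.2 Mz [0.04 0.04 0.04]
```

>>> step_arm(deltas=[-1,0,0.8,0,0,-1,0,0,0.4,0,-1,0,0,0.3,0,-1,0,0,0,0,-1,0,0,0,0])

```text
time_s: 27.9
tool_pos: [510.2, 46.7, 68.8]
ee_rot: [-2.518, -1.878, -0.0]
force: [0.3, -0.4, -2.4]
width: 0.175
gripper_force: 59.6
```

```bash
python3 chk.py
```

```text
t 27.9 pos [510.2  46.7  68.8] toolY yaw -0.289 tilt [-0.  0. -1.] q [-0.9   0.59  0.94  2.06 -0.66  0.83  0.14] F [ 0.3 -0.4 -2.4] w 0.175 gf 59.6
col [509.9  45.7  68.8] target (561.0, 30.6) shift to fix [ 0.  53.3 -0.5] F eye x,y 0.4 -0.3 Mz [-0.04 -0.    0.03]
```

>>> step_arm(deltas=[-1,0,0,0.3,0,-1,0,0,0,0,-0.5,0,0,0,0,-0.3,0,0,0,0,-0.1,0,0,0,0,-0.1,0,0,0,0,-0.1,0,0,0,0,-0.1,0,0,0,0])

```text
time_s: 28.7
tool_pos: [510.3, 46.7, 68.5]
ee_rot: [-2.518, -1.879, -0.0]
force: [0.5, -0.7, -0.1]
width: 0.445
gripper_force: 0.0
```

>>> step_arm(deltas=[-0.1,0,0,-5,0,-0.1,0,0,-10,0,-0.1,0,0,-20,0,-0.1,0,0,-25,0,-0.1,0,0,-30,0,-0.1,0,0,-30,0,-0.1,0,0,-30,0,-0.1,0,0,0,0])

```text
time_s: 29.5
tool_pos: [513.0, 46.2, 222.7]
ee_rot: [2.516, 1.876, 0.012]
force: [0.3, -0.2, -0.3]
width: 0.451
gripper_force: 0.0
```

```bash
python3 - <<'E'
from go import *
delta(None)
t=snap('top');s=snap('side')
f=lambda im:cv2.resize(im,(400,400),interpolation=cv2.INTER_CUBIC)
cv2.imwrite('pics/end.png',np.hstack([f(t[130:230,220:320]),f(s[180:260,260:340])])[:,:,::-1])
E
```

```text
t 29.5 pos [513.   46.2 222.7] toolY yaw -0.289 tilt [ 0.008  0.002 -1.   ] q [-1.12  0.39  1.19  1.92 -0.42  1.1  -0.05] F [ 0.3 -0.2 -0.3] w 0.451 gf 0.0
```

View pics/end.png

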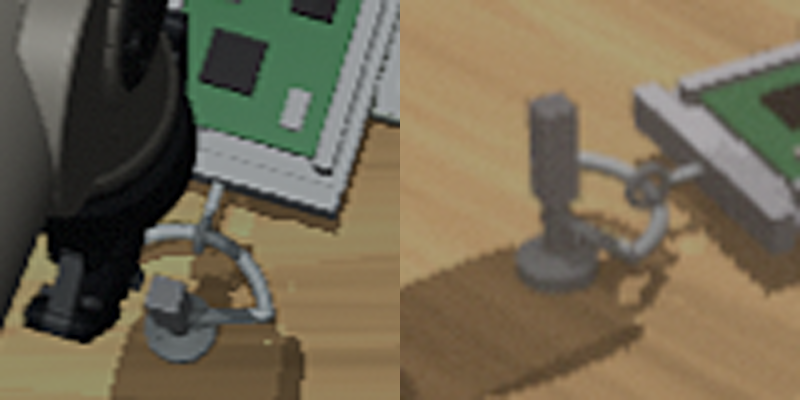

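The hook stands upright, with the ring at top crop (200,235) and side crop (645,185) around the middle of its bend. The carrier is drawn out and the gripper is clear. Handing in.

```bash
python3 -c "
from station import job
print(job.sign_off())"
```

```text
the job is handed in; nothing more can be done
None
```

I threaded the hook through the eye and drew the carrier out onto its buffer. I held about 11 N there for just over a second; the highest pull I read was about 12 N. I then let go and handed the job in at about 30 s, with the hook standing free in the eye and the carrier still drawn out.

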